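# Free the grinder's rest plate from a clamp nut of unknown thread hand

## Task

Take the slotted rest plate off the little grinder's stand: nobody knows which way its clamp nut is threaded, so first try it gently the ordinary way, anticlockwise seen from above, until you feel it bind or give, and without forcing it unscrew it whichever way it loosens until the plate's lips can pass under it. Then draw the plate out by its tab, and lay it flat on the floor of the grey tray, not dropped, leaving the nut loose and everything else alone.

Things in the scene. Friction and masses are not known exactly. Their poses are not given: they have to be found in the camera images.
- stand_seat (a point): Point on the stud's axis on the flat top of the stand's grey block, 40 mm above the table; the stand is fixed. z up, +x towards the grinder (wheel 112 mm away, 137 mm tall); the plate slides out to -x. Block top: x -100..35, y -45..45 mm. Two guide rails beside the plate, 5 mm tall, inner faces at y +/-36.5 mm, end at x -100 mm.
- nut_grip (a point): Centre of the upright T-bar of the steel clamp nut: bar 56 mm long (along x), 10 mm thick (y), 27 mm tall; z up. Pinch it across its thickness. Under it: neck 18 mm dia, then a flange 34 mm dia, 8 mm tall, top 19.5 mm and underside 27.5 mm below this point. Half a turn round it looks the same.
- nut: The same nut, origin on its axis at the flange's underside (0.3 mm above the plate at the start: tight). Captive on the 8 mm stud. Coarse thread of unknown hand: unscrewing raises it 2 mm per rad, 9 mm and 4.5 rad in all, then it stops. It takes about 0.15 N m to turn and stays where it is left.
- stud (a joint): Twist of the stud in its rubber bush, rad, positive anticlockwise seen from above, 0 when free. It gives about 1 rad per 1.5 N m put on the nut (0.1 rad while the nut is turning), springs back when let go, and tears beyond 0.35 rad either way.
- plate_tab (a point): Centre of the upright grip tab of the loose aluminium rest plate, 20 mm above the plate's underside: tab 30 mm long (x), 9 mm thick (y), top 14 mm above this point. Pinch it across its thickness. Plate 120 (x) by 70 (y) by 6 mm, about 200 g, reaching 17 mm to -x and 103 mm to +x of this point.
- plate: The same plate; origin on its underside, on the stud's axis when home, 78 mm to +x of the tab. A 12 mm slot, open at the +x edge, straddles the stud. Two lips 4 mm tall at the slot's mouth, inner faces 19 mm to +x of the origin, hook behind the nut's flange until it is raised well over 4 mm. Draw the plate at least 45 mm to -x before lifting it past the nut.
- plate_mid (a point): Middle of the plate's 120 by 70 mm outline, half-way through its 6 mm thickness, 43 mm to +x of the tab's centre. Axes as the stand's while the plate is home.
- tray_in (a point): Centre of the inner floor of the grey open tray, 4 mm above the table: tray 200 (x) by 150 (y) by 25 mm, walls 4 mm, fixed, to the left or right of the stand. A black tool case with an orange lid, of like size, 70 mm tall, stands on the other side.
- paint_jar: Bystander, loose, to be left alone: small paint jar, 38 mm dia, 42 mm tall. Origin on its underside or lower side.
- glue: Bystander, loose, to be left alone: yellow glue bottle, 40 mm dia, 110 mm tall. Origin on its underside or lower side.
- spanner: Bystander, loose, to be left alone: spanner lying down, 150 mm long. Origin on its underside or lower side.

How it is judged:
By the outcome, as a careful person would: the job done as asked, in the order asked, and still so for the second after the job is handed in, with the robot touching nothing.
It also fails if it takes over 69 s, if anything falls off the work surface, if the arm or the gripper's body presses on something with over 40 N, if the wrist force passes 120 N, or if a joint passes its speed limit or range.

## Robot

A 6-joint arm with a two-finger parallel gripper is mounted at the origin on the work surface. World frame = base frame: x ahead of the robot, y to its left, z up, the work surface at z = 0. Lengths are in mm, angles in rad, forces in N, time in s.
With the tool pointing down it reaches from about 350 to 850 mm from the base axis. Payload 8.1 kg.
Tool frame: the origin (TCP) lies on the centre line of the jaws, within the pads' length; the fingertips stand 8 mm ahead of it and the grasp point (between the pads) lies 11 mm behind it; x points along the fingers, z is the direction in which the jaws open and shut, and the axes are right-handed (so a half turn about x gives the same grasp; the last joint's range is limited). The gripper opens to 85 mm and grips with 20 to 120 N. Pads are 22 mm wide; open, the fingers measure 114 mm over their backs; the gripper's body (76 mm by 85 mm) begins 54 mm behind the grasp point. The pads swing forward as they close: fully open they stand 13 mm farther back than shut.
Start: joints at [-0.085, 0.13, 1.488, -0, 1.523, -0.085], TCP at [600.004, 0.022, 239.292] pointing down, gripper open.
Joint ranges: [-2.96, 2.96], [-0.89, 2.26], [0.02, 2.5], [-1.34, 4.48], [0, 2.73], [-2.66, 2.66]. Speed limits (rad/s): [2.39, 2.39, 2.79, 3.14, 3.14, 3.14].

## Interface

Orientations are given as a unit quaternion [w, x, y, z].
In Python, from workcell import monitor, camera, camera_info, ticket gives the robot as it stands. The module is installed in compiled form; this text tells all that it offers.
- The arm moves only by the shell command python3 -m crank 'ROWS'. ROWS is JSON, a list of rows, each a list of 7 numbers: the opening, from 0 (shut) to 1 (fully open), then the shift along the tool's x, y, z in cm, then the turn, a rotation vector about the tool's x, y, z in rad. A call has 1 to 5 rows; each row shifts and turns the pose as measured when the row begins, along the tool's axes as they then stand; what a row does not reach is not made up. A row lasts 1/8 s, in which the tool goes at most 62.5 mm and 10.7 degrees, less where a joint would pass 70% of its speed; a pose out of reach is approached as far as the arm can. A call is refused whole if a number of a shift passes 6.25 or a number of a turn 0.188, either way. A call with a gripper value outside its range is refused whole. The fingers move at their own pace and stop on an object; the grip force is fixed at half the most. Time passes only in rows, so rows that do not move let the fingers close. It gives the time, the measured TCP pose, the force and the opening at its end, in the units of the state.
- monitor.get_state(): the state, without advancing time (a new reading comes with each control period).
- camera(name): name is "scene" or "side" or "wrist"; returns (picture, depth): 420x560x3 uint8, red, green, blue; 420x560 float32, mm along the optical axis (not along the pixel's ray), 0 where there is no reading.
- camera_info(name): a dict with "intrinsics" (3x3 intrinsics, pixels), "k1" (the pictures are not rectified: a ray, as slopes to the right and down, at radius r is drawn at 1 + k1 r^2 times it, then the intrinsics apply), "pose" (4x4, takes a point from camera to world coordinates); the wrist camera has in their place "tool_from_camera" (4x4, takes a point from camera to tool coordinates, whose origin is the TCP and whose axes are the tool frame's). Camera axes: x right, y up, looking along -z (the intrinsics and any distortion apply to the point x, -y, -z); pixel columns grow to the right and rows downward; lengths in mm; the calibration is good to about 2 mm. A picture is of the moment at which its call begins: read the wrist's pose just before it. camera_info takes no time and is no camera call.
- ticket.finish_job(): hands the job in, once; it reports no verdict.
The state is a dict: "clock": time; "qpos": joint angles; "dq": joint speeds; "tau": joint torques, N m; "ee_pos": TCP position; "tool_rot": TCP orientation; "ft_force": force on the tool from outside, world axes, zero at the start; "torque": the same for the moment, N m; "gripper_width": opening from 0.0 (shut) to 1.0 (fully open).
Only numpy, scipy, OpenCV 4.12 (cv2) and the standard library are available. Lean on these libraries where they do the work, as an engineer would, in place of code of your own. Each camera call takes 0.05 s, during which the arm holds its last target. There are 200 camera calls.

## Working session

There is one attempt and no reset: what is moved stays moved. The work goes in short steps, Python scripts to look and compute and a shell command to move; the robot and the scene stay as the last step left them, time stands still between calls to the robot, and variables do not carry over. Pictures are saved under pics/ and viewed, about 8 in all and at most 12, crops included, and the job is handed in when it is done.

```bash
mkdir -p pics
cat > h.py <<'E'
import numpy as np, cv2
from workcell import monitor, camera, camera_info, ticket
from scipy.spatial.transform import Rotation as R
def T_tool():
    s=monitor.get_state(); q=s['tool_rot']; T=np.eye(4)
    T[:3,:3]=R.from_quat([q[1],q[2],q[3],q[0]]).as_matrix(); T[:3,3]=s['ee_pos']; return T
def grab(n):
    T=T_tool(); im,d=camera(n); i=camera_info(n)
    P=i['pose'] if 'pose' in i else T@np.array(i['tool_from_camera'])
    return im,d,np.array(i['intrinsics']),i['k1'],np.array(P)
def slopes(uv,K,k1):
    uv=np.asarray(uv,float).reshape(-1,2); p=np.c_[(uv[:,0]-K[0,2])/K[0,0],(uv[:,1]-K[1,2])/K[1,1]]
    q=p.copy()
    for _ in range(20): q=p/(1+k1*(q**2).sum(1,keepdims=True))
    return q
def onplane(uv,z,K,k1,P):
    q=slopes(uv,K,k1); d=np.c_[q[:,0],-q[:,1],-np.ones(len(q))]@P[:3,:3].T; o=P[:3,3]
    return o+d*((z-o[2])/d[:,2])[:,None]
def cloud(d,K,k1,P):
    v,u=np.mgrid[:d.shape[0],:d.shape[1]]; q=slopes(np.c_[u.ravel(),v.ravel()],K,k1); z=d.ravel()
    c=np.c_[q[:,0]*z,-q[:,1]*z,-z]; w=c@P[:3,:3].T+P[:3,3]; w[z<=0]=np.nan; return w.reshape(*d.shape,3)
def save(n,im): cv2.imwrite('pics/'+n,im[:,:,::-1])
E
python3 - <<'E'
from h import *
for n in ['scene','side','wrist']:
    im,d,K,k1,P=grab(n); save(n+'0.png',im); np.savez(n+'0.npz',im=im,d=d,K=K,k1=k1,P=P); print(n,P.round(3).tolist(),K[0,0],k1)
s=monitor.get_state();print(s); print(T_tool().round(3))
E
python3 -c "
import cv2,numpy as np
a=cv2.imread('pics/scene0.png');cv2.imwrite('pics/s.png',a)"
```

```text
scene [[0.017, -0.593, 0.805, 1548.783], [1.0, 0.004, -0.018, -94.728], [0.007, 0.805, 0.593, 785.131], [0.0, 0.0, 0.0, 1.0]] 539.9433685112183 0.05789530667455811
side [[0.926, 0.274, -0.258, 288.269], [-0.376, 0.663, -0.647, -754.42], [-0.006, 0.696, 0.718, 835.483], [0.0, 0.0, 0.0, 1.0]] 389.41826171389044 -0.062224673625762665
wrist [[1.0, -0.001, 0.001, 600.671], [0.001, 0.945, 0.328, 84.299], [-0.001, -0.328, 0.945, 372.961], [0.0, 0.0, 0.0, 1.0]] 290.1669181657744 0.012300591631081405
{'clock': 0.15, 'qpos': array([-8.53896527e-02,  1.31003732e-01,  1.48901801e+00,  6.29975049e-07,
        1.52297450e+00, -8.54090094e-02]), 'dq': array([ 0.00137067, -0.00055374, -0.00365955, -0.00149019,  0.00193038,
       -0.00075545]), 'tau': array([ 1.01583330e-03, -5.70061326e+01, -5.01160097e+01, -1.39109225e-04,
        9.69119486e-03, -7.10949371e-05]), 'ee_pos': array([5.99603072e+02, 6.27521689e-02, 2.38481906e+02]), 'tool_rot': array([7.06612189e-01, 3.57164178e-05, 7.07601026e-01, 4.93820569e-05]), 'ft_force': array([-0.31899547, -0.21925946, -0.08631689]), 'torque': array([-0.04658138,  0.02999225,  0.06211545]), 'gripper_width': 1.0000612982697101}
[[-1.00000e-03 -0.00000e+00  1.00000e+00  5.99603e+02]
 [ 0.00000e+00  1.00000e+00  0.00000e+00  6.30000e-02]
 [-1.00000e+00  0.00000e+00 -1.00000e-03  2.38482e+02]
 [ 0.00000e+00  0.00000e+00  0.00000e+00  1.00000e+00]]
```

View pics/scene0.png

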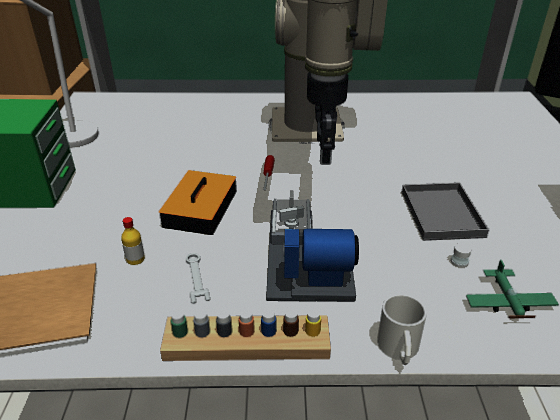

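View pics/wrist0.png

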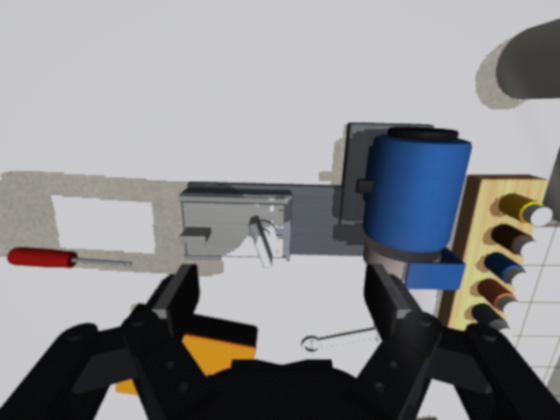

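The scene view shows the stand and grinder in the middle (~300,230), the tray on the robot's left (~443,210) and the tool case on its right. The wrist view shows the plate (185-290,195-260), its tab (195,234) and the nut's T-bar (262,240).

Run:
```python
from h import *
def rect(p):
    r=cv2.minAreaRect(p.astype(np.float32)); return np.round(r[0],1),np.round(r[1],1),round(r[2],1)
for n in ['wrist','scene','side']:
    z=np.load(n+'0.npz'); w=cloud(z['d'],z['K'],float(z['k1']),z['P'])
    X,Y,Z=w[...,0],w[...,1],w[...,2]
    roi=(X>380)&(X<680)&(Y>-150)&(Y<120)
    tbl=(abs(Z)<6)&(X>300)&(X<800); print(n,'table',np.nanmedian(Z[tbl]))
    for lo,hi in [(36,42.5),(43,49),(66,80),(81,92)]:
        m=(roi&(Z>lo)&(Z<hi)).astype(np.uint8)
        c,l,st,ce=cv2.connectedComponentsWithStats(m)
        for i in range(1,c):
            if st[i,4]>25:
                q=l==i; print(lo,hi,st[i,4],st[i,:4],rect(w[q][:,:2]),'z',np.median(Z[q]).round(1))
# tray
    m=(Y>150)&(Y<500)&(X>350)&(X<900)&(Z>15)&(Z<33)
    c,l,st,ce=cv2.connectedComponentsWithStats(m.astype(np.uint8))
    for i in range(1,c):
        if st[i,4]>60: q=l==i; print('tray',st[i,4],rect(w[q][:,:2]),np.median(Z[q]).round(1))
z=np.load('wrist0.npz'); im=z['im'][170:290,160:340]; 
save('crop.png',cv2.resize(im,None,fx=4.4,fy=4.4,interpolation=cv2.INTER_CUBIC))
```

```text
wrist table 0.018656338656455773
36 42.5 903 [181 192 111  69] (array([545.5, -60.3]), array([ 89.6, 133.5]), 88.5) z 39.8
36 42.5 50 [181 201   4  29] (array([479.5, -43.7]), array([36.5,  2.9]), 88.0) z 39.8
43 49 4579 [179 195 109  66] (array([541.9, -60.8]), array([ 86. , 128.6]), 88.4) z 45.8
43 49 214 [270 235  16  27] (array([595.1, -86.7]), array([17.1, 37.4]), 7.0) z 45.7
66 80 144 [249 216  24  45] (array([581.3, -58.9]), array([ 9.4, 54.8]), 27.3) z 72.9
66 80 267 [180 233  28  10] (array([499.6, -59. ]), array([29.8,  9.4]), 0.1) z 73.6
81 92 459 [249 221  23  47] (array([577.1, -61.3]), array([10.4, 55.6]), 17.3) z 87.0
tray 124 (array([862.7, 157.5]), array([22. ,  2.4]), 37.7) 24.1
scene table 0.7192660471908994
36 42.5 65 [271 231  14   6] (array([604.9, -93.5]), array([29.9, 17.5]), 85.9) z 39.9
43 49 299 [272 199  21  34] (array([543.2, -82.4]), array([ 44.2, 131.8]), 87.0) z 46.1
43 49 262 [294 199  17  30] (array([537.2, -36.7]), array([ 35.9, 118.2]), 88.4) z 46.4
66 80 37 [290 191   4  10] (array([500.1, -59.9]), array([ 7.1, 31.4]), 88.6) z 73.8
66 80 124 [279 
[... 426 characters left out ...]
.5, -55. ]), array([69.7,  5.8]), 88.8) z 40.8
36 42.5 82 [269 213  29  17] (array([ 571.2, -102. ]), array([90.1, 32.7]), 20.9) z 39.7
36 42.5 38 [250 228  18   7] (array([ 496.1, -101.7]), array([ 7.5, 47.2]), 83.8) z 39.4
43 49 688 [242 202  54  31] (array([538.3, -60.8]), array([ 91.8, 129.2]), 88.7) z 46.6
66 80 57 [273 199  15  14] (array([570.2, -64.4]), array([ 8. , 52.6]), 25.3) z 72.7
66 80 50 [248 210  11   6] (array([495.4, -60.1]), array([10.9, 28.5]), 86.1) z 73.7
81 92 73 [273 195  15  14] (array([573. , -61.2]), array([11.9, 57. ]), 15.1) z 87.7
tray 144 (array([758.4, 368.8]), array([100.1,  81.5]), 63.3) 26.2
tray 472 (array([476.9, 310.9]), array([199.4, 158.5]), 4.4) 22.7
```

View pics/crop.png

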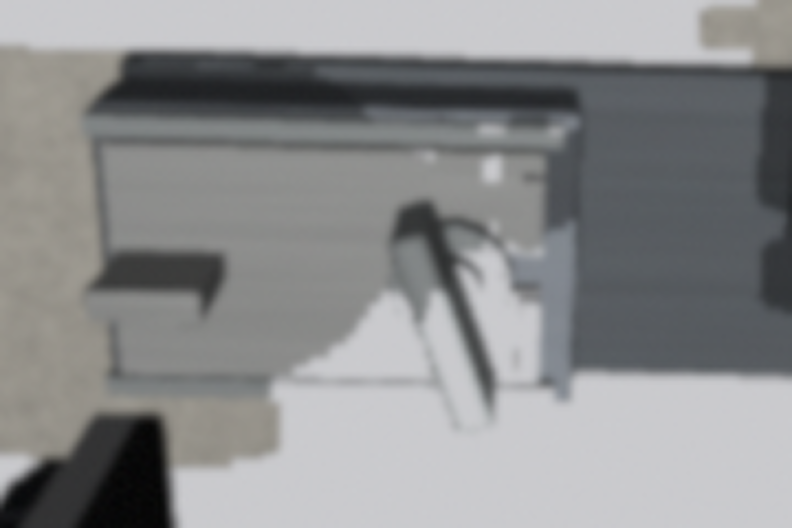

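```bash
python3 -m crank '[[1,2,-2,-0.7,0,0,0],[1,3.5,-2,-0.7,0,0,0],[1,3.5,-2,-0.7,0,0,0],[0.6,0,0,0,-0.15,0,0],[0.6,0,0,0,-0.15,0,0]]'
cat >> h.py <<'E'
def yaw(): z=T_tool()[:3,2]; return np.arctan2(z[1],z[0])
def tolocal(p):
    T=T_tool(); return ((np.asarray(p)-T[:3,3])@T[:3,:3]/10).round(2)
def st():
    s=monitor.get_state(); print('t',s['clock'],'p',s['ee_pos'].round(1),'yaw',yaw().round(3),'F',s['ft_force'].round(1),'M',s['torque'].round(3),'w',round(s['gripper_width'],3),'q',s['qpos'].round(2), 'down',T_tool()[:3,0].round(3))
def rect(p):
    r=cv2.minAreaRect(p.astype(np.float32)); return np.round(r[0],1),np.round(r[1],1),round(r[2],1)
def comps(n,lo,hi,x0,x1,y0,y1,minpx=25):
    im,d,K,k1,P=grab(n); w=cloud(d,K,k1,P); X,Y,Z=np.moveaxis(w,2,0)
    m=(X>x0)&(X<x1)&(Y>y0)&(Y<y1)&(Z>lo)&(Z<hi)
    c,l,s,_=cv2.connectedComponentsWithStats(m.astype(np.uint8))
    for i in range(1,c):
        if s[i,4]>minpx: q=l==i; print(n,s[i,4],s[i,:4],rect(w[q][:,:2]),'z',np.median(Z[q]).round(1))
    return im,w
E
python3 - <<'E'
from h import *
st(); im,w=comps('wrist',80,93,520,640,-120,0); save('w1.png',im); comps('wrist',70,77,450,530,-100,-20)
E
```

```text
clock: 0.78
ee_pos: [576.8, -61.3, 144.1]
tool_rot: [0.698, -0.108, 0.7, 0.109]
ft_force: [0.0, -0.2, 0.6]
gripper_width: 0.607
t 0.775 p [576.8 -61.3 144.1] yaw 0.308 F [ 0.  -0.2  0.6] M [-0.001 -0.006  0.01 ] w 0.607 q [-0.19  0.14  1.65  0.    1.35 -0.5 ] down [-0.004  0.001 -1.   ]
wrist 989 [274 189  14  74] (array([577. , -61.3]), array([ 9.5, 55.7]), 17.3) z 87.1
wrist 541 [160 177  44  24] (array([499. , -59.4]), array([ 9.6, 30.2]), 89.2) z 73.8
```

```bash
python3 -m crank '[[0.5,3,0,0,0,0,0],[0.45,3,0,0,0,0,0],[0.45,1.6,0,0,0,0,0],[0.45,0,0,0,0,0,0]]'; python3 -c "
from h import *;st();print(tolocal([577,-61.3,67]))"
```

```text
clock: 1.38
ee_pos: [577.6, -60.8, 67.4]
tool_rot: [0.699, -0.103, 0.7, 0.103]
ft_force: [0.2, -0.2, 0.1]
gripper_width: 0.449
t 1.375 p [577.6 -60.8  67.4] yaw 0.293 F [ 0.2 -0.2  0.1] M [ 0.005 -0.008 -0.009] w 0.449 q [-0.19  0.23  1.7   0.    1.21 -0.49] down [-0.002  0.001 -1.   ]
[ 0.04 -0.03 -0.07]
```

```bash
python3 -m crank '[[0.3,0,0,-0.07,-0.01,0,0],[0,0,0,0,0,0,0],[0,0,0,0,0,0,0],[0,0,0,0,0,0,0]]'; python3 -c "
from h import *;st()"
```

```text
clock: 1.88
ee_pos: [576.2, -61.8, 70.1]
tool_rot: [0.698, -0.106, 0.7, 0.106]
ft_force: [0.3, 0.7, -6.9]
gripper_width: 0.105
t 1.875 p [576.2 -61.8  70.1] yaw 0.302 F [ 0.3  0.7 -6.9] M [ 0.051 -0.323 -0.027] w 0.105 q [-0.19  0.22  1.71 -0.    1.22 -0.5 ] down [-0.003 -0.001 -1.   ]
```

```bash
python3 -m crank '[[0,0,0,0,0,0,0],[0,0,0,0,-0.05,0,0]]'; python3 -c "
from h import *;st()"; python3 -m crank '[[0,0,0,0,-0.05,0,0]]'; python3 -c "
from h import *;st()"
```

```text
clock: 2.12
ee_pos: [576.3, -61.8, 70.0]
tool_rot: [0.695, -0.124, 0.697, 0.124]
ft_force: [-0.1, -1.0, -4.6]
gripper_width: 0.107
t 2.125 p [576.3 -61.8  70. ] yaw 0.353 F [-0.1 -1.  -4.6] M [-0.011  0.038 -0.101] w 0.107 q [-0.19  0.22  1.71 -0.    1.22 -0.55] down [-0.003 -0.001 -1.   ]
clock: 2.25
ee_pos: [576.3, -61.7, 70.0]
tool_rot: [0.692, -0.142, 0.694, 0.142]
ft_force: [-3.0, 0.4, -3.9]
gripper_width: 0.103
t 2.25 p [576.3 -61.7  70. ] yaw 0.404 F [-3.   0.4 -3.9] M [-0.014  0.075 -0.154] w 0.103 q [-0.19  0.22  1.71 -0.    1.22 -0.6 ] down [-0.003 -0.001 -1.   ]
```

```bash
python3 -m crank '[[0,0,0,0,-0.05,0,0]]'; python3 -c "
from h import *;st()"
```

```text
clock: 2.38
ee_pos: [576.3, -61.7, 70.0]
tool_rot: [0.688, -0.16, 0.69, 0.16]
ft_force: [-1.4, -0.5, -3.7]
gripper_width: 0.101
t 2.375 p [576.3 -61.7  70. ] yaw 0.455 F [-1.4 -0.5 -3.7] M [ 0.013  0.011 -0.189] w 0.101 q [-0.19  0.22  1.71 -0.    1.22 -0.65] down [-0.003 -0.001 -1.   ]
```

```bash
python3 -m crank '[[0,0,0,0,-0.04,0,0]]'; python3 -c "
from h import *;st()"
```

```text
clock: 2.5
ee_pos: [576.3, -61.7, 70.0]
tool_rot: [0.684, -0.174, 0.686, 0.174]
ft_force: [-0.3, -1.2, -3.5]
gripper_width: 0.102
t 2.5 p [576.3 -61.7  70. ] yaw 0.496 F [-0.3 -1.2 -3.5] M [ 0.029  0.043 -0.292] w 0.102 q [-0.19  0.22  1.71 -0.    1.22 -0.69] down [-0.003 -0.    -1.   ]
```

```bash
python3 -m crank '[[0,0,0,0,-0.02,0,0]]'; python3 -c "
from h import *;st()"
```

```text
clock: 2.62
ee_pos: [576.3, -61.7, 70.0]
tool_rot: [0.683, -0.181, 0.685, 0.181]
ft_force: [-1.1, 0.4, -3.8]
gripper_width: 0.106
t 2.625 p [576.3 -61.7  70. ] yaw 0.517 F [-1.1  0.4 -3.8] M [ 0.012  0.049 -0.254] w 0.106 q [-0.19  0.22  1.71 -0.    1.22 -0.71] down [-0.003 -0.    -1.   ]
```

```bash
python3 -m crank '[[0,0,0,0,-0.03,0,0]]'; python3 -c "
from h import *;st()
"
```

```text
clock: 2.75
ee_pos: [576.3, -61.7, 70.0]
tool_rot: [0.68, -0.191, 0.682, 0.192]
ft_force: [-0.9, -0.3, -3.5]
gripper_width: 0.101
t 2.75 p [576.3 -61.7  70. ] yaw 0.548 F [-0.9 -0.3 -3.5] M [-0.003  0.027 -0.347] w 0.101 q [-0.19  0.22  1.71 -0.    1.22 -0.74] down [-0.003 -0.    -1.   ]
```

```bash
python3 -m crank '[[0,0,0,0,0,0,0]]'; python3 -c "
from h import *;st()
"
```

```text
clock: 2.88
ee_pos: [576.3, -61.7, 70.0]
tool_rot: [0.68, -0.191, 0.682, 0.192]
ft_force: [-0.7, -0.3, -4.6]
gripper_width: 0.104
t 2.875 p [576.3 -61.7  70. ] yaw 0.548 F [-0.7 -0.3 -4.6] M [ 0.015  0.048 -0.363] w 0.104 q [-0.19  0.22  1.71 -0.    1.22 -0.74] down [-0.003 -0.    -1.   ]
```

It bound: 0.36 N m and rising at the bush's own stiffness (about 1.46 N m/rad). So I'm going clockwise now.

```bash
python3 -m crank '[[0,0,0,0,0.08,0,0],[0,0,0,0,0.08,0,0],[0,0,0,0,0.08,0,0]]'; python3 -c "
from h import *;st()
"; python3 -m crank '[[0,0,0,0,0.08,0,0]]';python3 -c "
from h import *;st()
"; python3 -m crank '[[0,0,0,0,0.05,0,0]]';python3 -c "
from h import *;st()
"
```

```text
clock: 3.25
ee_pos: [576.3, -61.8, 70.0]
tool_rot: [0.698, -0.106, 0.7, 0.106]
ft_force: [-0.4, -0.3, -4.9]
gripper_width: 0.106
t 3.25 p [576.3 -61.8  70. ] yaw 0.3 F [-0.4 -0.3 -4.9] M [-0.14   0.042  0.029] w 0.106 q [-0.19  0.22  1.71 -0.    1.22 -0.49] down [-0.003 -0.    -1.   ]
clock: 3.38
ee_pos: [576.3, -61.9, 70.0]
tool_rot: [0.702, -0.077, 0.704, 0.077]
ft_force: [-1.1, -0.8, -3.7]
gripper_width: 0.106
t 3.375 p [576.3 -61.9  70. ] yaw 0.218 F [-1.1 -0.8 -3.7] M [-0.065  0.059  0.137] w 0.106 q [-0.19  0.22  1.71 -0.    1.22 -0.41] down [-0.003 -0.001 -1.   ]
clock: 3.5
ee_pos: [576.3, -61.8, 70.0]
tool_rot: [0.704, -0.059, 0.706, 0.058]
ft_force: [-1.4, -0.6, -3.7]
gripper_width: 0.105
t 3.5 p [576.3 -61.8  70. ] yaw 0.166 F [-1.4 -0.6 -3.7] M [-0.033  0.107  0.133] w 0.105 q [-0.19  0.22  1.71 -0.    1.22 -0.36] down [-0.003 -0.001 -1.   ]
```

```bash
python3 -m crank '[[0,0,0,0,0.05,0,0]]';python3 -c "
from h import *;st()
"; python3 -m crank '[[0,-0.01,0,0,0.05,0,0]]';python3 -c "
from h import *;st()
"
```

```text
clock: 3.62
ee_pos: [576.3, -61.9, 70.1]
tool_rot: [0.705, -0.041, 0.707, 0.04]
ft_force: [-1.4, -0.5, -3.6]
gripper_width: 0.1
t 3.625 p [576.3 -61.9  70.1] yaw 0.114 F [-1.4 -0.5 -3.6] M [-0.029  0.147  0.114] w 0.1 q [-0.19  0.22  1.71 -0.    1.22 -0.31] down [-0.003 -0.001 -1.   ]
clock: 3.75
ee_pos: [576.2, -61.9, 70.3]
tool_rot: [0.706, -0.023, 0.708, 0.022]
ft_force: [-2.0, 0.4, -5.1]
gripper_width: 0.107
t 3.75 p [576.2 -61.9  70.3] yaw 0.063 F [-2.   0.4 -5.1] M [-0.067  0.064  0.139] w 0.107 q [-0.19  0.22  1.71 -0.    1.22 -0.26] down [-0.003 -0.001 -1.   ]
```

Torque levels off at about 0.13 N m, so it gives clockwise. Carrying on, rising with the thread.

```bash
python3 -m crank '[[0,-0.02,0,0,0.1,0,0],[0,-0.02,0,0,0.1,0,0],[0,-0.02,0,0,0.1,0,0],[0,-0.02,0,0,0.1,0,0],[0,-0.02,0,0,0.1,0,0]]'; python3 -c "
from h import *;st()
"; python3 -m crank '[[0,-0.03,0,0,0.15,0,0],[0,-0.03,0,0,0.15,0,0],[0,-0.03,0,0,0.15,0,0],[0,-0.03,0,0,0.15,0,0]]';python3 -c "
from h import *;st()
"
```

```text
clock: 4.38
ee_pos: [576.1, -62.0, 71.3]
tool_rot: [0.688, 0.157, 0.69, -0.16]
ft_force: [-0.8, -0.4, -4.2]
gripper_width: 0.102
t 4.375 p [576.1 -62.   71.3] yaw -0.453 F [-0.8 -0.4 -4.2] M [-0.118  0.085  0.152] w 0.102 q [-0.19  0.22  1.7  -0.    1.22  0.26] down [-0.004 -0.003 -1.   ]
clock: 4.88
ee_pos: [575.8, -62.0, 72.5]
tool_rot: [0.607, 0.359, 0.609, -0.363]
ft_force: [-1.1, 0.8, -4.7]
gripper_width: 0.104
t 4.875 p [575.8 -62.   72.5] yaw -1.071 F [-1.1  0.8 -4.7] M [-0.103  0.137  0.203] w 0.104 q [-0.19  0.22  1.7  -0.    1.22  0.88] down [-0.005 -0.004 -1.   ]
```

```bash
python3 -m crank '[[0,-0.03,0,0,0.15,0,0],[0,-0.03,0,0,0.15,0,0],[0,-0.03,0,0,0.15,0,0],[0,-0.03,0,0,0.15,0,0],[0,-0.03,0,0,0.15,0,0]]'; python3 -c "
from h import *;st()
"; python3 -m crank '[[0,-0.03,0,0,0.15,0,0],[0,-0.03,0,0,0.15,0,0],[0,-0.03,0,0,0.15,0,0],[0,-0.03,0,0,0.15,0,0],[0,-0.02,0,0,0.1,0,0]]';python3 -c "
from h import *;st()
"
```

```text
clock: 5.5
ee_pos: [575.5, -61.8, 74.1]
tool_rot: [-0.427, -0.561, -0.427, 0.566]
ft_force: [-2.2, 0.6, -4.8]
gripper_width: 0.104
t 5.5 p [575.5 -61.8  74.1] yaw -1.846 F [-2.2  0.6 -4.8] M [-0.076  0.109  0.127] w 0.104 q [-0.19  0.22  1.7  -0.01  1.23  1.66] down [-0.005 -0.004 -1.   ]
clock: 6.12
ee_pos: [575.5, -61.4, 75.5]
tool_rot: [-0.201, -0.676, -0.198, 0.681]
ft_force: [-0.2, 0.2, -3.9]
gripper_width: 0.099
t 6.125 p [575.5 -61.4  75.5] yaw -2.569 F [-0.2  0.2 -3.9] M [-0.009  0.119  0.2  ] w 0.099 q [-0.19  0.22  1.7  -0.01  1.23  2.38] down [-0.006 -0.005 -1.   ]
```

```bash
python3 -m crank '[[0,-0.03,0,0,0.13,0,0],[0,0,0,0,-0.1,0,0],[0.4,0,0,0,0,0,0],[0.45,0,0,0,0,0,0],[0.45,-4.5,0,0,0,0,0]]'; python3 -m crank '[[0.45,0,0,0,-0.187,0,0],[0.45,0,0,0,-0.187,0,0],[0.45,0,0,0,-0.187,0,0],[0.45,0,0,0,-0.187,0,0],[0.45,0,0,0,-0.187,0,0]]' >/dev/null; python3 -m crank '[[0.45,0,0,0,-0.187,0,0],[0.45,0,0,0,-0.187,0,0],[0.45,0,0,0,-0.187,0,0],[0.45,0,0,0,-0.187,0,0],[0.45,0,0,0,-0.187,0,0]]'>/dev/null; python3 -m crank '[[0.45,0,0,0,-0.187,0,0],[0.45,0,0,0,-0.187,0,0],[0.45,0,0,0,-0.187,0,0],[0.45,0,0,0,-0.187,0,0],[0.45,0,0,0,-0.187,0,0]]' ; python3 -c "
from h import *;st()
im,w=comps('wrist',84,103,520,640,-120,0); save('w2.png',im); comps('scene',84,103,520,640,-120,0)"
```

```text
clock: 6.75
ee_pos: [574.3, -60.7, 119.1]
tool_rot: [-0.187, -0.678, -0.186, 0.686]
ft_force: [0.7, -0.1, 0.1]
gripper_width: 0.451
clock: 8.62
ee_pos: [586.2, -62.1, 135.8]
tool_rot: [0.71, -0.078, 0.697, 0.07]
ft_force: [-0.5, 0.7, -1.6]
gripper_width: 0.449
t 8.625 p [586.2 -62.1 135.8] yaw 0.209 F [-0.5  0.7 -1.6] M [-0.016  0.008  0.059] w 0.449 q [-0.19  0.15  1.65 -0.01  1.31 -0.4 ] down [ 0.02 -0.01 -1.  ]
wrist 1272 [245 191  40  78] (array([576.7, -61.2]), array([10.3, 55.4]), 30.8) z 92.8
scene 135 [280 202  23  13] (array([577.7, -61.6]), array([14.3, 56.7]), 33.7) z 91.8
```

View pics/w2.png

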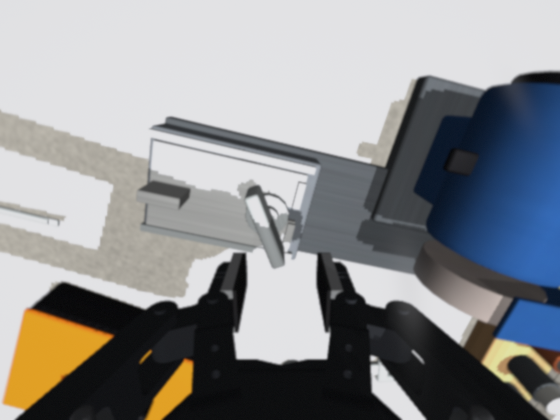

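The nut's bar (245-285,190-268) stands 5.7 mm higher and is clear of everything. I'll regrip it half a turn on and add some margin.

```bash
cat >> h.py <<'E'
def plan(p,yw):
    "local shift (cm) and rotvec (tool axes) to TCP p with tool straight down at yaw yw"
    T=T_tool(); z=np.array([np.cos(yw),np.sin(yw),0]); x=np.array([0,0,-1.]); G=np.c_[x,np.cross(z,x),z]
    print('shift cm',tolocal(p),'turn',R.from_matrix(T[:3,:3].T@G).as_rotvec().round(3))
E
python3 -c "
from h import *;plan([576.9,-61.3,115],0.538)"
```

```text
shift cm [ 2.06  0.3  -0.93] turn [-0.332  0.015  0.016]
```

```bash
python3 -m crank '[[0.45,2.06,0.3,-0.93,0,0.015,0.016],[0.45,0,0,0,-0.166,0,0],[0.45,0,0,0,-0.166,0,0],[0.45,0,0,0,0,0,0]]'; python3 -c "
from h import *;st();plan([576.9,-61.3,75],0.538)"
```

```text
clock: 9.22
ee_pos: [573.8, -60.9, 109.8]
tool_rot: [0.682, -0.182, 0.684, 0.187]
ft_force: [-0.7, -0.1, 0.6]
gripper_width: 0.449
t 9.225 p [573.8 -60.9 109.8] yaw 0.528 F [-0.7 -0.1  0.6] M [-0.027  0.022  0.064] w 0.449 q [-0.2   0.17  1.69  0.    1.29 -0.73] down [-0.004  0.006 -1.   ]
shift cm [ 3.48 -0.21  0.25] turn [-0.01  -0.001 -0.007]
```

```bash
python3 -m crank '[[0.45,2,-0.21,0.25,-0.01,0,-0.007],[0.45,1.4,0,0,0,0,0],[0.45,0,0,0,0,0,0]]'; python3 -c "
from h import *;st();plan([576.9,-61.3,75],0.538)"
```

```text
clock: 9.6
ee_pos: [575.6, -61.3, 72.9]
tool_rot: [0.682, -0.182, 0.684, 0.183]
ft_force: [0.1, -0.5, -0.6]
gripper_width: 0.45
t 9.6 p [575.6 -61.3  72.9] yaw 0.522 F [ 0.1 -0.5 -0.6] M [0.035 0.    0.019] w 0.45 q [-0.19  0.22  1.71 -0.    1.22 -0.72] down [-0.003  0.001 -1.   ]
shift cm [-0.21 -0.06  0.12] turn [-0.016 -0.003 -0.002]
```

```bash
python3 -m crank '[[0.3,-0.1,-0.06,0.12,-0.016,0,0],[0,0,0,0,0,0,0],[0,0,0,0,0,0,0],[0,0,0,0,0,0,0]]'; python3 -m crank '[[0,-0.02,0,0,0.1,0,0],[0,-0.02,0,0,0.1,0,0],[0,-0.02,0,0,0.1,0,0]]'; python3 -c "
from h import *;st()"
```

```text
clock: 10.1
ee_pos: [576.4, -61.9, 75.5]
tool_rot: [0.68, -0.187, 0.684, 0.188]
ft_force: [-1.4, 0.0, -3.7]
gripper_width: 0.104
clock: 10.48
ee_pos: [576.3, -62.0, 75.8]
tool_rot: [0.701, -0.08, 0.704, 0.08]
ft_force: [-0.6, -0.5, -2.4]
gripper_width: 0.104
t 10.475 p [576.3 -62.   75.8] yaw 0.227 F [-0.6 -0.5 -2.4] M [-0.075  0.19   0.157] w 0.104 q [-0.19  0.22  1.7  -0.    1.23 -0.42] down [-0.005 -0.    -1.   ]
```

```bash
python3 -m crank '[[0,-0.02,0,0,0.12,0,0],[0,-0.02,0,0,0.12,0,0],[0,-0.02,0,0,0.12,0,0],[0,-0.02,0,0,0.12,0,0],[0,-0.02,0,0,0.08,0,0]]'; python3 -c "
from h import *;st()"; python3 -m crank '[[0,0,0,0,-0.1,0,0],[0.4,0,0,0,0,0,0],[0.45,0,0,0,0,0,0],[0.45,-5,0,0,0,0,0],[0.45,-3,0,0,0,0,0]]'; python3 -c "
from h import *;st();plan([500,-59.3,130],-1.59);comps('wrist',84,103,520,640,-120,0);comps('wrist',70,77,450,530,-100,-20)"
```

```text
clock: 11.1
ee_pos: [576.0, -62.2, 77.0]
tool_rot: [0.694, 0.123, 0.698, -0.125]
ft_force: [-0.9, 0.0, -2.4]
gripper_width: 0.104
t 11.1 p [576.  -62.2  77. ] yaw -0.353 F [-0.9  0.  -2.4] M [-0.105  0.164  0.096] w 0.104 q [-0.19  0.22  1.7  -0.    1.23  0.16] down [-0.005 -0.001 -1.   ]
clock: 11.72
ee_pos: [575.8, -61.6, 157.1]
tool_rot: [0.699, 0.091, 0.704, -0.091]
ft_force: [1.3, -0.1, 0.7]
gripper_width: 0.456
t 11.725 p [575.8 -61.6 157.1] yaw -0.258 F [ 1.3 -0.1  0.7] M [ 0.065 -0.046 -0.003] w 0.456 q [-0.19  0.13  1.64 -0.    1.38  0.06] down [-0.007  0.    -1.   ]
shift cm [ 2.76 -1.71 -7.36] turn [ 1.332 -0.005  0.006]
wrist 958 [275 186  14  73] (array([576.8, -61.2]), array([55.3,  9.5]), 75.6) z 94.4
wrist 395 [172 225  37  18] (array([499.7, -59.8]), array([ 9.3, 29.8]), 88.7) z 73.8
```

```bash
python3 -m crank '[[0.45,0,-0.85,-3.68,0,0,0],[0.45,0,-0.85,-3.68,0,0,0],[0.45,0,0,0,0.185,0,0],[0.45,0,0,0,0.185,0,0],[0.45,0,0,0,0.185,0,0]]'>/dev/null;  python3 -m crank '[[0.45,0,0,0,0.185,0,0],[0.45,0,0,0,0.185,0,0],[0.45,0,0,0,0.185,0,0],[0.45,0,0,0,0.18,0,0],[0.45,0,0,0,0,0,0]]'; python3 -c "
from h import *;st();comps('wrist',70,77,450,530,-100,-20);plan([499.7,-59.5,90],-1.595)"
```

```text
clock: 13.08
ee_pos: [496.8, -58.4, 150.5]
tool_rot: [-0.496, -0.5, -0.501, 0.503]
ft_force: [-0.1, -0.8, -0.4]
gripper_width: 0.451
t 13.075 p [496.8 -58.4 150.5] yaw -1.577 F [-0.1 -0.8 -0.4] M [ 0.02  -0.033 -0.032] w 0.451 q [-0.22 -0.07  1.86 -0.    1.36  1.36] down [-0.009  0.001 -1.   ]
wrist 418 [278 198  12  37] (array([499.2, -60.4]), array([ 8.6, 30.3]), 89.5) z 73.8
shift cm [6.05 0.35 0.12] turn [ 0.02  -0.001  0.009]
```

```bash
python3 -m crank '[[0.45,3,0.32,0.14,0.012,0,0.009],[0.45,3,0,0,0,0,0],[0.45,1.5,0,0,0,0,0],[0.45,0,0,0,0,0,0]]'; python3 -c "
from h import *;st();plan([499.5,-59.8,57.5],-1.59)"
```

```text
clock: 13.62
ee_pos: [500.4, -59.8, 73.7]
tool_rot: [0.5, 0.501, 0.499, -0.5]
ft_force: [0.5, 0.2, 0.2]
gripper_width: 0.452
t 13.625 p [500.4 -59.8  73.7] yaw -1.574 F [0.5 0.2 0.2] M [ 0.008 -0.002  0.008] w 0.452 q [-0.22  0.02  1.92  0.    1.2   1.35] down [ 0.002  0.001 -1.   ]
shift cm [ 1.62 -0.09  0.01] turn [ 0.016 -0.001 -0.002]
```

```bash
python3 -m crank '[[0.45,1.5,-0.09,0,0.016,0,0],[0.4,0,0,0,0,0,0],[0.3,0,0,0,0,0,0],[0,0,0,0,0,0,0],[0,0,0,0,0,0,0]]'; python3 -m crank '[[0,0,0,0,0,0,0],[0,0,0,0,0,0,0]]'; python3 -c "
from h import *;st();T=T_tool();print(T.round(3))"
```

```text
clock: 14.25
ee_pos: [501.7, -60.2, 60.8]
tool_rot: [0.497, 0.506, 0.494, -0.503]
ft_force: [0.1, 0.2, -1.8]
gripper_width: 0.087
clock: 14.5
ee_pos: [501.5, -60.1, 60.7]
tool_rot: [0.497, 0.506, 0.494, -0.503]
ft_force: [1.0, -0.3, -1.5]
gripper_width: 0.095
t 14.5 p [501.5 -60.1  60.7] yaw -1.589 F [ 1.  -0.3 -1.5] M [-0.027  0.033  0.031] w 0.095 q [-0.22  0.04  1.93  0.    1.17  1.37] down [ 0.006  0.    -1.   ]
[[ 6.00000e-03  1.00000e+00 -1.80000e-02  5.01496e+02]
 [ 0.00000e+00 -1.80000e-02 -1.00000e+00 -6.01360e+01]
 [-1.00000e+00  6.00000e-03 -0.00000e+00  6.07360e+01]
 [ 0.00000e+00  0.00000e+00  0.00000e+00  1.00000e+00]]
```

```bash
python3 -m crank '[[0,0,-0.6,0,0,0,0],[0,0,-0.8,0,0,0,0]]'; python3 -c "
from h import *;st()";  python3 -m crank '[[0,0,-1,-0.01,0,0,0],[0,0,-1,-0.01,0,0,0]]'; python3 -c "
from h import *;st()"
```

```text
clock: 14.75
ee_pos: [487.1, -59.9, 60.6]
tool_rot: [0.497, 0.506, 0.494, -0.503]
ft_force: [0.8, -0.3, -0.5]
gripper_width: 0.088
t 14.75 p [487.1 -59.9  60.6] yaw -1.589 F [ 0.8 -0.3 -0.5] M [-0.016 -0.113 -0.033] w 0.088 q [-0.23 -0.    1.97  0.    1.17  1.36] down [ 0.006  0.    -1.   ]
clock: 15.0
ee_pos: [465.8, -59.3, 60.6]
tool_rot: [0.497, 0.506, 0.494, -0.503]
ft_force: [0.8, -0.5, -0.4]
gripper_width: 0.088
t 15.0 p [465.8 -59.3  60.6] yaw -1.589 F [ 0.8 -0.5 -0.4] M [ 0.048 -0.103 -0.001] w 0.088 q [-0.24 -0.06  2.03  0.    1.17  1.35] down [ 0.007 -0.    -1.   ]
```

Sliding freely. I'll draw it out to about 70 mm.

```bash
python3 -m crank '[[0,0,-1.2,-0.01,0,0,0],[0,0,-1.2,-0.01,0,0,0],[0,0,-1.2,-0.01,0,0,0],[0,0,0,0,0,0,0]]'; python3 -c "
from h import *;st();im,d,K,k1,P=grab('scene');a=im[120:290,180:520];im2=grab('side')[0]; 
save('p1.png',np.vstack([cv2.resize(a,(600,300)),cv2.resize(im2[120:330,140:560],(600,300))]))"
```

```text
clock: 15.5
ee_pos: [426.3, -58.3, 60.6]
tool_rot: [0.497, 0.506, 0.494, -0.503]
ft_force: [-0.7, -0.3, -0.8]
gripper_width: 0.091
t 15.5 p [426.3 -58.3  60.6] yaw -1.589 F [-0.7 -0.3 -0.8] M [-0.014  0.049  0.016] w 0.091 q [-0.26 -0.18  2.13  0.    1.18  1.33] down [ 0.007 -0.    -1.   ]
```

View pics/p1.png

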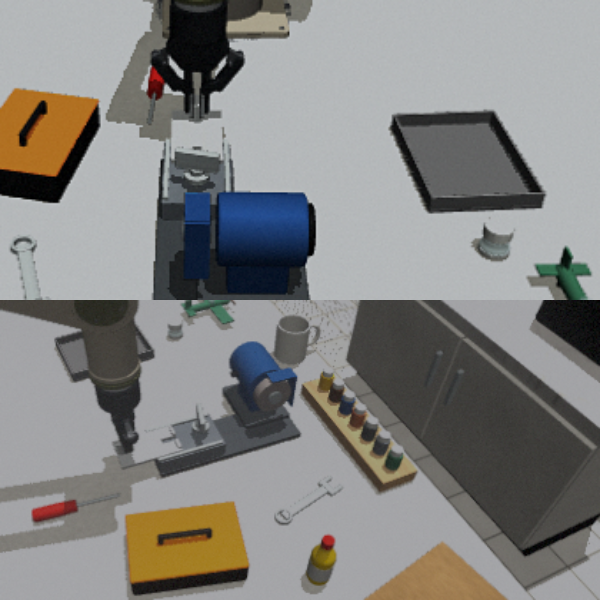

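The plate is out to x ≈ 75 mm and still flat on the guides, and the nut is upright on its stud. Next: lift, then carry it to the tray.

```bash
python3 -m crank '[[0,-0.5,0,0,0,0,0],[0,-1,0,0,0,0,0],[0,-2,0,0,0,0,0],[0,-2,0,0,0,0,0],[0,0,0,0,0,0,0]]'; python3 -c "
from h import *;st();im=grab('wrist')[0];save('w3.png',im); im,w=comps('scene',18,29,350,650,200,400); comps('scene',1,9,390,570,250,370)"
```

```text
clock: 16.23
ee_pos: [427.5, -58.3, 118.6]
tool_rot: [0.497, 0.506, 0.494, -0.503]
ft_force: [-0.1, -0.2, -1.9]
gripper_width: 0.09
t 16.225 p [427.5 -58.3 118.6] yaw -1.589 F [-0.1 -0.2 -1.9] M [-0.005  0.081  0.008] w 0.09 q [-0.26 -0.26  2.08  0.    1.31  1.33] down [ 0.008 -0.    -1.   ]
scene 673 [402 183  88  52] (array([481.2, 308.6]), array([207.1, 153.3]), 3.7) z 23.1
scene 1812 [411 191  64  40] (array([471.6, 310.1]), array([163.1, 120.1]), 0.6) z 4.5
```

View pics/w3.png

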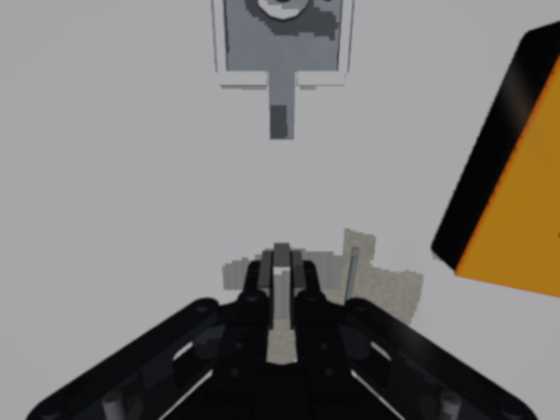

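The plate hangs level in the jaws (the light area with lips at about (283,78)), and its weight reads 1.9 N.

```bash
python3 -m crank '[[0,0,0,-2,0,0,0],[0,0,0,-3.5,0,0,0],[0,0,0,-4,0,0,0],[0,0,0,-4,0,0,0],[0,0,0,-4,0,0,0]]'>/dev/null; python3 -m crank '[[0,0,0,-4,0,0,0],[0,0,0,-4,0,0,0],[0,0,0,-3.5,0,0,0],[0,0,0,-2.5,-0.04,0,0],[0,0,0,0,-0.04,0,0]]'; python3 -c "
from h import *;st();plan([438,307,100],-1.52)"
```

```text
clock: 17.62
ee_pos: [424.5, 265.8, 104.1]
tool_rot: [0.512, 0.48, 0.518, -0.488]
ft_force: [-1.4, -0.3, -2.3]
gripper_width: 0.086
t 17.625 p [424.5 265.8 104.1] yaw -1.509 F [-1.4 -0.3 -2.3] M [-0.034  0.015 -0.017] w 0.086 q [ 0.45 -0.02  1.89  0.    1.28  1.96] down [-0.014 -0.002 -1.   ]
shift cm [ 0.38  1.61 -4.03] turn [0.011 0.002 0.014]
```

```bash
python3 -m crank '[[0,0,0.8,-2,0,0,0],[0,0,0.8,-2,0,0,0.014],[0,0,0,0,0,0,0]]'; python3 -c "
from h import *;st();plan([438,307,60],-1.52);im,d,K,k1,P=grab('scene');save('p2.png',cv2.resize(im[100:270,330:530],None,fx=3.5,fy=3.5)); comps('scene',60,100,380,620,200,420)"
```

```text
clock: 18.0
ee_pos: [436.3, 307.7, 100.0]
tool_rot: [0.516, 0.482, 0.516, -0.486]
ft_force: [-0.9, -0.7, -2.5]
gripper_width: 0.087
t 18.0 p [436.3 307.7 100. ] yaw -1.507 F [-0.9 -0.7 -2.5] M [-0.003  0.035 -0.058] w 0.087 q [ 0.52  0.07  1.81 -0.    1.26  2.03] down [-0.004 -0.004 -1.   ]
shift cm [4.   0.18 0.06] turn [0.013 0.004 0.004]
scene 892 [425 170  45  32] (array([476.1, 306.7]), array([125.5,  74. ]), 3.1) z 84.9
```

View pics/p2.png

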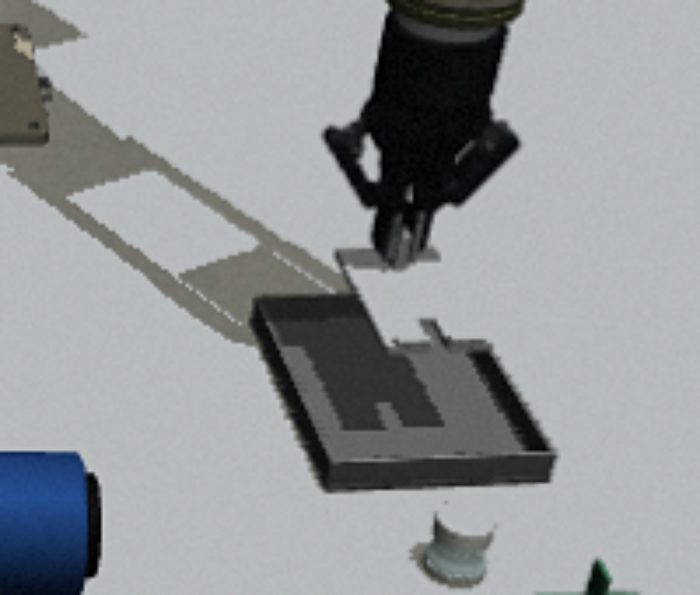

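The plate is level above the tray, centred to within about 4 mm of it. Lowering.

```bash
python3 -m crank '[[0,2,0.3,-0.1,0,0.004,0.004],[0,2,0,0,0,0,0],[0,1.5,0,0,0,0,0],[0,0.8,0,0,0,0,0],[0,0,0,0,0,0,0]]'; python3 -c "
from h import *;st()"
```

```text
clock: 18.73
ee_pos: [439.0, 305.4, 35.3]
tool_rot: [0.515, 0.484, 0.515, -0.485]
ft_force: [0.3, -0.5, -1.2]
gripper_width: 0.09
t 18.725 p [439.  305.4  35.3] yaw -1.51 F [ 0.3 -0.5 -1.2] M [ 0.022  0.083 -0.022] w 0.09 q [ 0.51  0.16  1.85 -0.    1.13  2.02] down [-0.001 -0.002 -1.   ]
```

```bash
python3 -m crank '[[0,0.5,0,0,0,0,0],[0,0.3,0,0,0,0,0],[0,0,0,0,0,0,0]]'; python3 -c "
from h import *;st()"; python3 -m crank '[[0,0.15,0,0,0,0,0]]'; python3 -c "
from h import *;st()"
```

```text
clock: 19.1
ee_pos: [440.1, 306.0, 28.3]
tool_rot: [0.516, 0.485, 0.515, -0.484]
ft_force: [0.5, 0.1, -1.8]
gripper_width: 0.089
t 19.1 p [440.1 306.   28.3] yaw -1.51 F [ 0.5  0.1 -1.8] M [0.    0.045 0.049] w 0.089 q [ 0.51  0.17  1.85 -0.    1.12  2.02] down [ 0.002 -0.    -1.   ]
clock: 19.23
ee_pos: [440.4, 306.2, 27.2]
tool_rot: [0.516, 0.485, 0.514, -0.484]
ft_force: [0.2, -0.5, -1.2]
gripper_width: 0.094
t 19.225 p [440.4 306.2  27.2] yaw -1.51 F [ 0.2 -0.5 -1.2] M [-0.017  0.079  0.043] w 0.094 q [ 0.51  0.17  1.85 -0.    1.12  2.02] down [ 0.002 -0.    -1.   ]
```

```bash
for i in 1; do python3 -m crank '[[0,0.1,0,0,0,0,0],[0,0.05,0,0,0,0,0]]' >/dev/null; python3 -c "
from h import *;st()"; python3 -m crank '[[0,0.05,0,0,0,0,0],[0,0.05,0,0,0,0,0]]'>/dev/null; python3 -c "
from h import *;st()"; done
```

```text
t 19.475 p [440.5 306.3  25.7] yaw -1.51 F [-0.2 -0.6 -2.6] M [-0.012  0.138 -0.03 ] w 0.086 q [ 0.51  0.17  1.85 -0.    1.11  2.02] down [ 0.002  0.    -1.   ]
t 19.725 p [440.5 306.4  24.8] yaw -1.51 F [-2.5 -1.1 -0.6] M [ 0.031  0.128 -0.01 ] w 0.09 q [ 0.51  0.17  1.85 -0.    1.11  2.02] down [ 0.002  0.    -1.   ]
```

```bash
python3 -m crank '[[0,0.05,0,0,0,0,0],[0,0.03,0,0,0,0,0]]' >/dev/null; python3 -c "
from h import *;st()"
```

```text
t 19.975 p [440.5 306.3  24.6] yaw -1.51 F [-4.4 -2.4  4.3] M [-0.227  0.359 -0.016] w 0.09 q [ 0.51  0.18  1.85 -0.    1.11  2.02] down [ 0.002 -0.    -1.   ]
```

It's on the floor (+4 N, at the expected height). Releasing and lifting off.

```bash
python3 -m crank '[[0.15,0,0,0,0,0,0],[0.3,0,0,0,0,0,0],[0.4,0,0,0,0,0,0],[0.4,0,0,0,0,0,0],[0.4,-1.5,0,0,0,0,0]]'; python3 -m crank '[[0.4,-4,0,0,0,0,0],[0.4,-5,0,0,0,0,0],[0.4,-5,-3,0,0,0,0],[0.4,0,-5,0,0,0,0],[0.4,0,0,0,0,0,0]]'; python3 -c "
from h import *;st();im,w=comps('scene',7,13,390,590,230,380);comps('scene',0,6.5,390,570,250,370);
comps('wrist',7,13,390,590,230,380)
im2=grab('side')[0]; comps('scene',84,103,520,640,-120,0)
save('p3.png',np.vstack([cv2.resize(im[100:290,180:540],(600,300)),cv2.resize(im2[120:330,140:560],(600,300))]))"
```

```text
clock: 20.6
ee_pos: [440.1, 306.1, 39.0]
tool_rot: [0.516, 0.485, 0.515, -0.484]
ft_force: [-0.1, 0.0, 0.2]
gripper_width: 0.402
clock: 21.22
ee_pos: [358.9, 301.6, 190.0]
tool_rot: [0.516, 0.487, 0.514, -0.482]
ft_force: [-0.5, 1.1, -1.1]
gripper_width: 0.397
t 21.225 p [358.9 301.6 190. ] yaw -1.511 F [-0.5  1.1 -1.1] M [-0.071 -0.048  0.015] w 0.397 q [ 0.59 -0.21  1.91 -0.    1.43  2.1 ] down [ 0.006  0.003 -1.   ]
scene 29 [459 190  12  19] (array([432.3, 377.2]), array([82.8,  4.7]), 0.6) z 9.6
scene 748 [420 195  44  33] (array([477.3, 307.1]), array([134.5,  79.9]), 1.0) z 10.2
scene 123 [422 234  62   5] (array([577.6, 309.3]), array([ 10.9, 140.6]), 2.7) z 10.3
scene 835 [411 192  63  39] (array([471.4, 310. ]), array([162.1, 119.7]), 0.2) z 4.4
wrist 8310 [246   0  75 134] (array([481.2, 308.1]), array([119.9,  69.9]), 3.4) z 10.0
wrist 101 [352   0   7  71] (array([515.7, 241.2]), array([58.8,  0.8]), 3.8) z 10.2
wrist 100 [346  87   7  80] (array([430.6, 235.8]), array([80.2,  0.9]), 3.5) z 9.8
wrist 73 [211  95   6  56] (array([426.8, 377.6]), array([55.8,  0.7]), 3.2) z 10.2
scene 153 [279 204  26   9] (array([577.5, -62.8]), array([55.6, 14.8]), 75.4) z 92.4
```

View pics/p3.png

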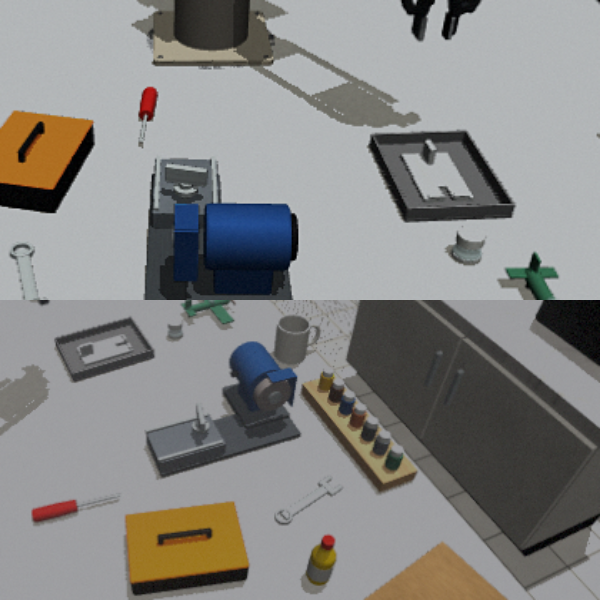

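The plate lies flat in the middle of the tray: its top is at z 10.0, as it should be, and it measures 119.9 × 69.9 mm. The nut is loose on its stud and nothing else appears to have moved.

```bash
python3 -c "
from h import *;print(ticket.finish_job())"
```

```text
the job is handed in; nothing more can be done
None
```

The rest plate is off the stand and lying flat in the middle of the grey tray, and the job is handed in after about 21 s on the robot's clock.

- **Finding the thread:** I turned the nut gently anticlockwise first. It bound at about 0.36 N m, with the stud twisted roughly 0.24 rad against its 0.35 rad limit, so I stopped and went the other way. It gave clockwise at about 0.13 N m, which makes it a left-hand thread.
- **Unscrewing:** I unscrewed the nut clockwise in two grips, about 3.6 rad in all. It rose 7.3 mm and I left it loose on the stud.
- **Moving the plate:** I drew it out 75 mm by its tab with almost no resistance, then lifted it and lowered it into the tray until it touched at about 4 N. Only then did I let go.
- **Last checks:** From the wrist camera, the plate's top is at z 10.0 mm (10 expected) and its outline measures 119.9 × 69.9 mm. It sits within about 2 mm of the tray's centre. The gripper is well clear, and the jar, glue and spanner look undisturbed in the pictures.
- **Disagreement:** The scene camera put the plate about 4 mm further back in x than the wrist camera, and the nut's top about 2 mm lower. Its view is coarser, and neither difference affects the result. No check failed.

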